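# Count the rack gaps and slide the spice tin into the third

### The job

Starting at the rail end that has the ball-topped post, count off the rack's gaps with a fingertip on the back rail: touch the rail over the first, then the second, then the third gap, full or empty, and do not touch it farther along. Then push the round spice tin across the table with the fingers, never lifting or tipping it, through the mouth of that third gap until it stands fully home against the back stop. Leave all the other things where they are.

Things in the scene. Friction and masses are not known exactly. Their poses are not given: they have to be found in the camera images.
- rack: White six-gap divider rack, fixed. Origin: on the table, middle of the rack. x points from the open mouths to the back (away from the robot), y left, z up; turned by up to 7 degrees. Seven dividers 5 mm thick, up to 42 mm tall, at rack y = 195, 130, 65, 0, -65, -130, -195 mm: six gaps 60 mm clear, centred at rack y = +-32.5, +-97.5, +-162.5 mm. No floor: things slide on the table.
- rack_mouth (a point): Middle of the rack's open front side, on the table, at rack x = -60 mm, y = 0: the tips of the dividers' round noses (8 mm thick, 57 mm free between them).
- rack_stop (a point): Middle of the front face of the fixed stop bar across the back of all gaps, at rack x = +48 mm, y = 0, 22 mm above the table; the bar is 16 mm high (14 to 30 mm above the table). The steel rail runs above it, rack x = 48 to 62 mm, top 60 mm and underside 48 mm above the table.
- post: Steel post 16 mm thick with a black ball on top, 100 mm tall, fixed close to one end of the rail (left end or right end, rack y = +213 or -213 mm, rack x = 55 mm). It marks the end to count from. Origin: centre of its foot, on the table.
- plug: Low white block 24 x 24 x 30 mm, fixed at the other end of the rack, opposite the post. Origin: centre of its underside.
- tin: The loose spice tin to put away: short round aluminium tin with a small dark ball knob on its lid. Body 52 mm across and 46 mm tall, 63 mm with the knob, about 0.18 to 0.35 kg. It stands upright on the table in front of the rack. Origin: centre of its underside, z up. Fully home its centre is at rack x = 22 mm.
- rail_1: The length of the rail over the first gap counted from the left (+y) end of the rack, 65 mm long, 14 mm wide; flush with its neighbours. Origin: middle of its top face, 60 mm above the table.
- rail_2: The length of the rail over the second gap counted from the left (+y) end of the rack, 65 mm long, 14 mm wide; flush with its neighbours. Origin: middle of its top face, 60 mm above the table.
- rail_3: The length of the rail over the third gap counted from the left (+y) end of the rack, 65 mm long, 14 mm wide; flush with its neighbours. Origin: middle of its top face, 60 mm above the table.
- rail_4: The length of the rail over the fourth gap counted from the left (+y) end of the rack, 65 mm long, 14 mm wide; flush with its neighbours. Origin: middle of its top face, 60 mm above the table.
- rail_5: The length of the rail over the fifth gap counted from the left (+y) end of the rack, 65 mm long, 14 mm wide; flush with its neighbours. Origin: middle of its top face, 60 mm above the table.
- rail_6: The length of the rail over the sixth gap counted from the left (+y) end of the rack, 65 mm long, 14 mm wide; flush with its neighbours. Origin: middle of its top face, 60 mm above the table.
- jar: Bystander, loose, to be left alone: small closed jar, 40 mm across, 62 mm tall; stands in one of the rack's gaps (second or sixth from the left). Origin: centre of its underside.
- shaker: Bystander, loose, to be left alone: small closed steel can, 40 mm across, 66 mm tall; stands in another of the rack's gaps (second or sixth from the left). Origin: centre of its underside.
- tumbler: Bystander, loose, to be left alone: drinking glass, 66 mm across the rim, 90 mm tall; stands to the left in front of the rack. Origin: centre of its underside.
- mug: Bystander, loose, to be left alone: white mug, 76 mm across, 85 mm tall; stands to the right in front of the rack. Origin: centre of its underside.
- bowl: Bystander, loose, to be left alone: blue bowl, 120 mm across, 50 mm tall; behind the rack. Origin: centre of its underside.
- pot: Bystander, loose, to be left alone: open steel pot, 110 mm across, 80 mm tall; behind the rack. Origin: centre of its underside.
- spoon: Bystander, loose, to be left alone: steel spoon lying on the table, left of the rack. Origin: centre of its underside (middle of the spoon's length, roughly).
Mind the look-alikes: they are no part of the job. Leave any yellow look-alike of the post alone.

How it is judged:
By the outcome, as a careful person would: the job done as asked, in the order asked, and still so for the second after the job is handed in, with the robot touching nothing.
It also fails if it takes over 72 s, if anything falls off the work surface, if the arm or the gripper's body presses on something with over 40 N, if the wrist force passes 120 N, or if a joint passes its speed limit or range.

### The arm

A 6-joint arm with a two-finger parallel gripper is mounted at the origin on the work surface. World frame = base frame: x ahead of the robot, y to its left, z up, the work surface at z = 0. Lengths are in m, angles in rad, forces in N, time in s.
With the tool pointing down it reaches from about 0.325 to 0.875 m from the base axis. Payload 4.4 kg.
Tool frame: the origin (TCP) lies at the very end of the fingers, on their centre line; the grasp point (between the pads) lies 19 mm behind it (grip_point_offset is the distance from the TCP to the grasp point, in m); z points along the fingers, y is the line along which they close (so a half turn about z gives the same grasp; the last joint's range is limited). The gripper opens to 85 mm and grips with 20 to 120 N. Pads are 22 mm wide; open, the fingers measure 114 mm over their backs; the gripper's body (76 mm by 85 mm) begins 54 mm behind the grasp point. The pads swing forward as they close: fully open they stand 13 mm farther back than shut.
Start: joints at [1.095, 0.207, 1.542, -0, 1.393, -0.15], TCP at [0.184, 0.545, 0.231] pointing down, gripper open.
Joint ranges: [-2.73, 2.73], [-0.86, 2.22], [0.23, 2.46], [-1.11, 4.25], [0.08, 2.63], [-2.82, 2.82]. Speed limits (rad/s): [2.79, 2.79, 3.14, 3.14, 3.14, 3.14].

### API

Orientations are given as [roll, pitch, yaw] about the fixed x, y, z axes, in that order (R = Rz(yaw) Ry(pitch) Rx(roll)).
In Python, from station import observe, camera, hand_in, grip_point_offset gives the robot as it stands.
- The arm moves only by the tool drive_tool, never from a script. Its argument "plan" is a list of rows, each a list of 2 entries, a list of its own where there are three numbers: the shift along the world's x, y, z in mm, then the turn, a rotation vector about the world's x, y, z in rad. In form: [[[x, y, z], [rx, ry, rz]], ...]. A call has 1 to 10 rows; each row shifts and turns the commanded pose from where the row before left it; what a row does not reach is not made up. A row lasts 1/12 s, in which the tool goes at most 41.7 mm and 7.16 degrees, less where a joint would pass 70% of its speed; a pose out of reach is approached as far as the arm can. A call with a gripper value outside its range is refused whole. "hand" is the finger opening in mm, from 0 to 85.4, set as the call begins (left out, the last holds). The fingers move at their own pace and stop on an object; "squeeze" is the grip in N (left out, the last holds). Time passes only in rows, so rows that do not move let the fingers close. It gives the time, the measured TCP pose, the force, the opening and the grip force at its end, in the units of the state.
- observe(): the state, without advancing time (a new reading comes with each control period).
- camera(name): name is "side" or "top"; returns a dict with "color" (420x560x3 uint8, red, green, blue), "z_map" (420x560 float32, m along the optical axis (not along the pixel's ray), 0 where there is no reading), "fx", "fy", "cx", "cy" (pixels), "dist_coeffs" ([k1, k2, p1, p2, k3] as OpenCV has them; the pictures are not rectified), "R" (3x3) and "t" (3): a world point X has camera coordinates R X + t. Camera axes: x right, y down, z forward; pixel columns grow to the right and rows downward; lengths in m; the calibration is good to about 2 mm. A picture is of the moment at which its call begins.
- hand_in(): hands the job in; it is judged then, once.
The state is a dict: "time": time; "joint_pos": joint angles; "joint_vel": joint speeds; "joint_torque": joint torques, N m; "tcp_pos": TCP position; "orientation": TCP orientation; "wrist_force": force on the tool from outside, world axes, zero at the start; "torque": the same for the moment, N m; "width": finger opening in m; "grasp_force": force on a finger pad.
Only numpy, scipy, OpenCV 4.12 (cv2) and the standard library are available. Lean on these libraries where they do the work, as an engineer would, in place of code of your own. Each camera call takes 0.05 s, during which the arm holds its last target. There are 200 camera calls.

## Working session

There is one attempt and no reset: what is moved stays moved. The work goes in short steps, Python scripts to look and compute and a tool call to move; the robot and the scene stay as the last step left them, time stands still between calls to the robot, and variables do not carry over. Pictures are saved under pics/ and viewed, at most 10 in all, crops included, and the job is handed in when it is done.

Besides the shell and the picture viewer there is one more tool, called after "Request:" by a JSON object that holds its "api" and its "payload", one argument or row to a line. drive_tool: Moves the arm, as the interface text tells. Its arguments: {"type":"object","properties":{"plan":{"type":"array"},"hand":{"type":"number"},"squeeze":{"type":"number"}},"required":["plan"]}

```bash
mkdir -p pics; cat > h.py <<'E'
import numpy as np, cv2, pickle
from station import observe, camera
def snap(name):
    c=camera(name); pickle.dump(c,open(name+'.pkl','wb')); return c
def world(c,u,v,z=None):
    K=np.array([[c['fx'],0,c['cx']],[0,c['fy'],c['cy']],[0,0,1.]])
    n=cv2.undistortPoints(np.array([[[u,v]]],float),K,np.array(c['dist_coeffs'],float))[0,0]
    R=np.array(c['R']);t=np.array(c['t']);r=R.T@np.array([n[0],n[1],1]);o=-R.T@t
    s=(z-o[2])/r[2] if z is not None else c['z_map'][int(round(v)),int(round(u))]
    return o+s*r
E
python3 - <<'E'
from h import *
for n in('top','side'):
    c=snap(n); cv2.imwrite(f'pics/{n}0.png',cv2.resize(c['color'][:,:,::-1],(800,600),interpolation=cv2.INTER_CUBIC))
    print(n,-np.array(c['R']).T@c['t'])
print(observe())
E
```

```text
top [0.52105092 0.03924681 1.30836208]
side [0.37109561 0.94839136 0.97767779]
{'time': 0.1, 'joint_pos': array([ 1.09449589e+00,  2.07374032e-01,  1.54281680e+00,  6.38553404e-07,
        1.39352984e+00, -1.50563754e-01]), 'joint_vel': array([ 0.00037228, -0.00149448, -0.00156927, -0.00038172, -0.00070589,
       -0.000769  ]), 'joint_torque': array([-1.32995057e-03, -3.84092689e+01, -2.92548931e+01, -4.12502868e-04,
        4.90025923e-03,  9.90914828e-06]), 'tcp_pos': array([0.18372716, 0.54412431, 0.2302169 ]), 'orientation': array([-3.13948881e+00, -3.19813408e-04,  2.81585552e+00]), 'wrist_force': array([ 0.3851758 , -0.68558834, -0.23497711]), 'torque': array([ 2.29410037e-02, -9.21533351e-05,  2.85534394e-02]), 'grasp_force': 0.0, 'width': 0.08566872084596527}
```

View pics/top0.png

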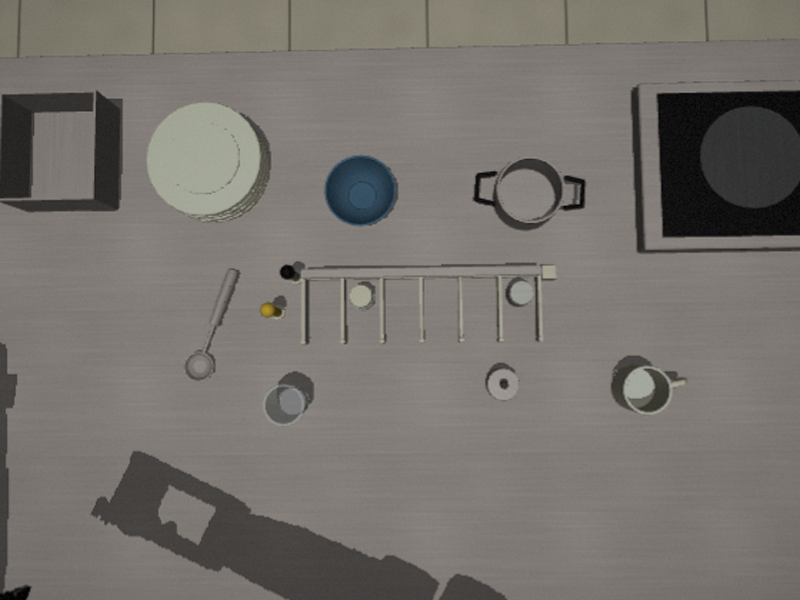

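View pics/side0.png

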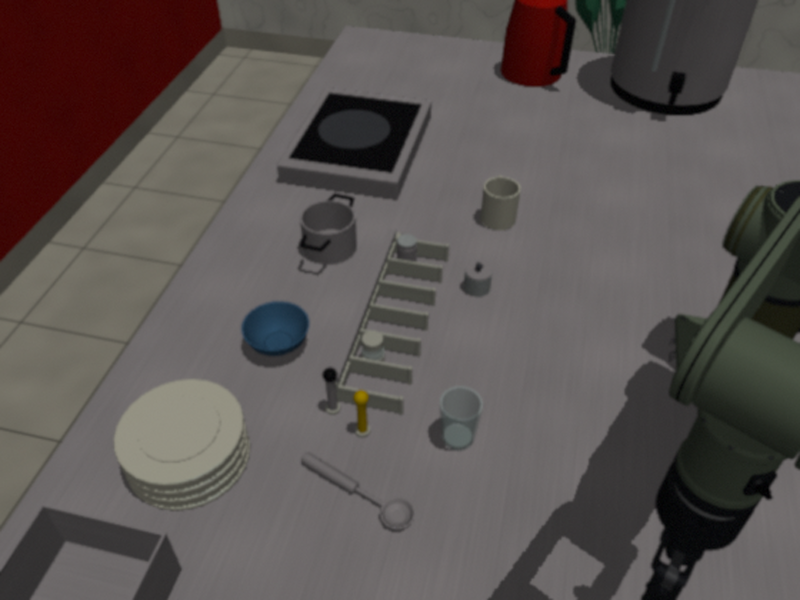

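The top view shows the black-ball post at the left end (288,271), so the third gap lies between the dividers at columns 381 and 421. The jar is in gap 2, the shaker in gap 6, and the tin at (502,383). I'll enlarge the rack to read it more closely.

```bash
python3 - <<'E'
from h import *
c=pickle.load(open('top.pkl','rb'))
im=c['color'][175:305,180:400,::-1]  # 220x130
cv2.imwrite('pics/crop.png',cv2.resize(im,(792,468),interpolation=cv2.INTER_CUBIC))
E
```

```text
(no output)
```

View pics/crop.png

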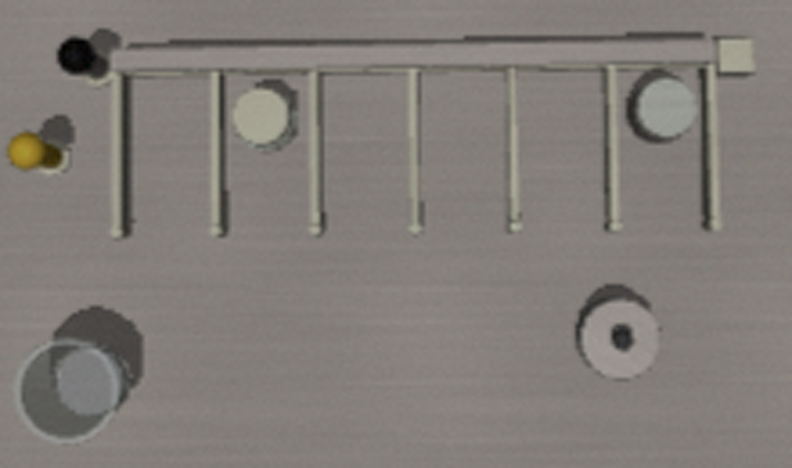

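```bash
python3 - <<'E'
from h import *
c=pickle.load(open('top.pkl','rb'))
P=lambda u,v,z: world(c,180+(u+.5)/3.6-.5,175+(v+.5)/3.6-.5,z)
f=lambda a:np.round(a*1e3,1)
L,Rr=P(113,59,.06),P(716,54,.06)
print('rail',f(L),f(Rr))
n=[P(x,y,.042) for x,y in((118,233),(217,232),(316,231),(415,230),(515,229),(614,228),(714,227))]
for q in n: print('nose',f(q))
d=n[0]-n[-1]; yaw=np.arctan2(-d[0],d[1]);print('yaw',np.degrees(yaw), 'rail yaw',np.degrees(np.arctan2(-(L-Rr)[0],(L-Rr)[1])))
y=np.array([np.cos(yaw),0]);ey=np.array([-np.sin(yaw),np.cos(yaw)]);ex=np.array([np.cos(yaw),np.sin(yaw)])
o1=np.mean(n,0)[:2]+.060*ex; o2=((L+Rr)/2)[:2]-.055*ex
print('origin est',f(o1),f(o2)); o=(o1+o2)/2
print('plug',f(P(736,56,.03)),f(o-.213*ey+.055*ex))
for i,yy in enumerate((.1625,.0975,.0325)): print('rail',i+1,f(o+.055*ex+yy*ey))
print('mouth3',f(o-.06*ex+.0325*ey),'home',f(o+.022*ex+.0325*ey))
print('tin',f(P(619,340,.046)),'knob',f(P(621,336,.063)))
print('tumbler rim',f(P(68,391,.09)),'mug',f(world(c,648/1.4286,390/1.4286,.085)),'depth rail',f(P(400,57,None)))
print('jar',f(P(262,116,.062)))
E
```

```text
rail [647.6 240.1  60. ] [ 644.7 -149.3   60. ]
nose [535.2 239.9  42. ]
nose [535.  175.1  42. ]
nose [534.8 110.4  42. ]
nose [534.6  46.   42. ]
nose [534.4 -18.9  42. ]
nose [534.2 -83.   42. ]
nose [ 534.  -147.6   42. ]
yaw -0.17329745562075166 rail yaw -0.4186260048259532
origin est [594.6  45.8] [591.1  45.6]
plug [ 646.2 -166.9   30. ] [ 647.2 -167.5]
rail 1 [648.4 208. ]
rail 2 [648.2 143. ]
rail 3 [648.  78.]
mouth3 [533.   78.4] home [615.   78.1]
tin [462.3 -84.2  46. ] knob [465.6 -83.9  63. ]
tumbler rim [436.6 263.9  90. ] mug [ 452.7 -307.2   85. ] depth rail [645.9  53.9  60.5]
jar [608.9 143.4  62. ]
```

The rack sits at about (593, 46) mm with almost no yaw, and the tin at (463,-84). I'll close the fingers and go above the first gap's rail.

Request:
{"api": "drive_tool", "payload": {
  "plan": [
    [[26, -19, 0], [0, 0, 0.0326]],
    [[26, -19, 0], [0, 0, 0.0326]],
    [[26, -19, 0], [0, 0, 0.0326]],
    [[26, -19, 0], [0, 0, 0.0326]],
    [[26, -19, 0], [0, 0, 0.0326]],
    [[26, -19, 0], [0, 0, 0.0326]],
    [[26, -19, 0], [0, 0, 0.0326]],
    [[26, -19, 0], [0, 0, 0.0326]],
    [[26, -19, 0], [0, 0, 0.0326]],
    [[26, -19, 0], [0, 0, 0.0326]]
  ],
  "hand": 0
}}

```text
time: 0.93
tcp_pos: [0.4448, 0.3534, 0.2307]
orientation: [-3.141, -0.001, -3.14]
wrist_force: [0.6, 0.5, -0.7]
width: 0.0002
grasp_force: 0.0
```

Request:
{"api": "drive_tool", "payload": {
  "plan": [
    [[26, -19, 0], [0, 0, 0]],
    [[26, -19, 0], [0, 0, 0]],
    [[26, -19, 0], [0, 0, 0]],
    [[26, -19, 0], [0, 0, 0]],
    [[26, -19, 0], [0, 0, 0]],
    [[26, -19, 0], [0, 0, 0]],
    [[26, -19, 0], [0, 0, 0]],
    [[22, -13, 0], [0, 0, 0]],
    [[0, 0, 0], [0, 0, 0]],
    [[0, 0, 0], [0, 0, 0]]
  ]
}}

```text
time: 1.77
tcp_pos: [0.6484, 0.2075, 0.23]
orientation: [-3.142, -0.002, 3.139]
wrist_force: [-0.5, -0.6, -1.0]
width: -0.0003
grasp_force: 0.0
```

Request:
{"api": "drive_tool", "payload": {
  "plan": [
    [[0, 0, -30], [0, 0, 0]],
    [[0, 0, -30], [0, 0, 0]],
    [[0, 0, -30], [0, 0, 0]],
    [[0, 0, -30], [0, 0, 0]],
    [[0, 0, -25], [0, 0, 0]],
    [[0, 0, -12], [0, 0, 0]],
    [[0, 0, -5], [0, 0, 0]],
    [[0, 0, -2], [0, 0, 0]],
    [[0, 0, 0], [0, 0, 0]],
    [[0, 0, 0], [0, 0, 0]]
  ]
}}

```text
time: 2.6
tcp_pos: [0.6495, 0.2093, 0.0697]
orientation: [3.141, 0.004, -3.141]
wrist_force: [-0.2, -0.2, -0.4]
width: 0.0003
grasp_force: 0.0
```

Request:
{"api": "drive_tool", "payload": {
  "plan": [
    [[0, 0, -1], [0, 0, 0]],
    [[0, 0, -1], [0, 0, 0]],
    [[0, 0, -1], [0, 0, 0]],
    [[0, 0, -1], [0, 0, 0]],
    [[0, 0, 0], [0, 0, 0]],
    [[0, 0, 0], [0, 0, 0]]
  ]
}}

```text
time: 3.1
tcp_pos: [0.6479, 0.2087, 0.0631]
orientation: [-3.142, -0.0, -3.141]
wrist_force: [-0.8, 0.4, 0.3]
width: -0.0
grasp_force: 0.0
```

Request:
{"api": "drive_tool", "payload": {
  "plan": [
    [[0, 0, -1], [0, 0, 0]],
    [[0, 0, -1], [0, 0, 0]],
    [[0, 0, 0], [0, 0, 0]],
    [[0, 0, 0], [0, 0, 0]]
  ]
}}

```text
time: 3.43
tcp_pos: [0.6479, 0.2087, 0.0611]
orientation: [-3.142, -0.0, -3.141]
wrist_force: [-0.6, 0.1, -0.5]
width: -0.0001
grasp_force: 0.0
```

Request:
{"api": "drive_tool", "payload": {
  "plan": [
    [[0, 0, -1], [0, 0, 0]],
    [[0, 0, 0], [0, 0, 0]],
    [[0, 0, 0], [0, 0, 0]]
  ]
}}

```text
time: 3.68
tcp_pos: [0.648, 0.2087, 0.0603]
orientation: [-3.142, -0.0, -3.141]
wrist_force: [-0.0, -0.1, -0.3]
width: -0.0002
grasp_force: 0.0
```

Request:
{"api": "drive_tool", "payload": {
  "plan": [
    [[0, 0, -1], [0, 0, 0]],
    [[0, 0, 0], [0, 0, 0]],
    [[0, 0, 0], [0, 0, 0]]
  ]
}}

```text
time: 3.93
tcp_pos: [0.6482, 0.2088, 0.0601]
orientation: [-3.142, 0.0, -3.141]
wrist_force: [-2.2, -0.6, 4.8]
width: -0.0002
grasp_force: 2.5
```

Request:
{"api": "drive_tool", "payload": {
  "plan": [
    [[0, 0, -0.5], [0, 0, 0]],
    [[0, 0, 0], [0, 0, 0]],
    [[0, 0, 0], [0, 0, 0]],
    [[0, 0, 10], [0, 0, 0]],
    [[0, 0, 15], [0, 0, 0]],
    [[0, 0, 0], [0, 0, 0]],
    [[0, -22, 0], [0, 0, 0]],
    [[0, -22, 0], [0, 0, 0]],
    [[0, -21, 0], [0, 0, 0]],
    [[0, 0, 0], [0, 0, 0]]
  ]
}}

```text
time: 4.77
tcp_pos: [0.6487, 0.14, 0.0843]
orientation: [-3.14, 0.001, 3.139]
wrist_force: [0.6, 1.0, 0.6]
width: 0.0001
grasp_force: 0.0
```

Request:
{"api": "drive_tool", "payload": {
  "plan": [
    [[0, 0, -10], [0, 0, 0]],
    [[0, 0, -8], [0, 0, 0]],
    [[0, 0, -3], [0, 0, 0]],
    [[0, 0, -1], [0, 0, 0]],
    [[0, 0, -1], [0, 0, 0]],
    [[0, 0, -1], [0, 0, 0]],
    [[0, 0, -1], [0, 0, 0]],
    [[0, 0, 0], [0, 0, 0]],
    [[0, 0, 0], [0, 0, 0]]
  ]
}}

```text
time: 5.52
tcp_pos: [0.6476, 0.1447, 0.0601]
orientation: [3.141, -0.001, -3.141]
wrist_force: [-4.3, 1.6, 6.9]
width: 0.0001
grasp_force: 3.4
```

Contact on the second, now the third.

Request:
{"api": "drive_tool", "payload": {
  "plan": [
    [[0, 0, 0], [0, 0, 0]],
    [[0, 0, 10], [0, 0, 0]],
    [[0, 0, 15], [0, 0, 0]],
    [[0, 0, 0], [0, 0, 0]],
    [[0, -22, 0], [0, 0, 0]],
    [[0, -22, 0], [0, 0, 0]],
    [[0, -22, 0], [0, 0, 0]],
    [[0, 0, 0], [0, 0, 0]],
    [[0, 0, 0], [0, 0, 0]]
  ]
}}

```text
time: 6.27
tcp_pos: [0.6483, 0.0768, 0.0837]
orientation: [3.141, 0.0, 3.14]
wrist_force: [-0.2, 0.9, -0.4]
width: -0.0
grasp_force: 0.0
```

Request:
{"api": "drive_tool", "payload": {
  "plan": [
    [[0, 0, -10], [0, 0, 0]],
    [[0, 0, -8], [0, 0, 0]],
    [[0, 0, -3], [0, 0, 0]],
    [[0, 0, -1], [0, 0, 0]],
    [[0, 0, -1], [0, 0, 0]],
    [[0, 0, -1], [0, 0, 0]],
    [[0, 0, -1], [0, 0, 0]],
    [[0, 0, 0], [0, 0, 0]],
    [[0, 0, 0], [0, 0, 0]]
  ]
}}

```text
time: 7.02
tcp_pos: [0.6477, 0.0785, 0.0601]
orientation: [3.141, -0.001, -3.141]
wrist_force: [-4.2, 0.7, 8.1]
width: 0.0003
grasp_force: 3.5
```

Request:
{"api": "drive_tool", "payload": {
  "plan": [
    [[0, 0, 20], [0, 0, 0]],
    [[0, 0, 35], [0, 0, 0]],
    [[0, 0, 35], [0, 0, 0]],
    [[-15, -15, 10], [0, 0, -0.1122]],
    [[-15, -18, 0], [0, 0, -0.1122]],
    [[-15, -18, 0], [0, 0, -0.1122]],
    [[-15, -18, 0], [0, 0, -0.1122]],
    [[-15, -18, 0], [0, 0, -0.1122]],
    [[-15, -18, 0], [0, 0, -0.1122]],
    [[-15, -18, 0], [0, 0, -0.1122]]
  ]
}}

```text
time: 7.85
tcp_pos: [0.5424, -0.0459, 0.1589]
orientation: [3.141, 0.001, 2.351]
wrist_force: [-0.3, 0.4, 0.5]
width: -0.0
grasp_force: 0.0
```

Request:
{"api": "drive_tool", "payload": {
  "plan": [
    [[-15, -18, 0], [0, 0, -0.1122]],
    [[-15, -18, 0], [0, 0, -0.1122]],
    [[-15, -18, 0], [0, 0, -0.1122]],
    [[-15, -18, 0], [0, 0, -0.1122]],
    [[-15, -18, 0], [0, 0, -0.1122]],
    [[-5, -5, 0], [0, 0, -0.1122]],
    [[0, 0, 0], [0, 0, -0.1122]],
    [[0, 0, 0], [0, 0, 0]],
    [[0, 0, 0], [0, 0, 0]]
  ],
  "hand": 30
}}

```text
time: 8.6
tcp_pos: [0.4632, -0.1404, 0.159]
orientation: [3.141, 0.0, 1.574]
wrist_force: [0.7, 0.1, 0.3]
width: 0.0304
grasp_force: 0.0
```

Request:
{"api": "drive_tool", "payload": {
  "plan": [
    [[0, 0, -30], [0, 0, 0]],
    [[0, 0, -30], [0, 0, 0]],
    [[0, 0, -30], [0, 0, 0]],
    [[0, 0, -30], [0, 0, 0]],
    [[0, 0, -18], [0, 0, 0]],
    [[0, 0, -8], [0, 0, 0]],
    [[0, 0, -3], [0, 0, 0]],
    [[0, 0, 0], [0, 0, 0]],
    [[0, 0, 0], [0, 0, 0]]
  ]
}}

```text
time: 9.35
tcp_pos: [0.4644, -0.1407, 0.011]
orientation: [3.139, 0.001, 1.572]
wrist_force: [-0.7, 0.4, 0.1]
width: 0.0298
grasp_force: 0.0
```

```bash
python3 - <<'E'
from h import *
c=snap('top'); cv2.imwrite('pics/t1.png',cv2.resize(c['color'][160:330,200:430,::-1],(782,578),interpolation=cv2.INTER_CUBIC))
print(observe()['joint_pos'])
E
```

```text
[-4.72849389e-01  3.27165721e-01  1.92046145e+00 -1.34098653e-05
  8.90595581e-01 -4.73911518e-01]
```

View pics/t1.png

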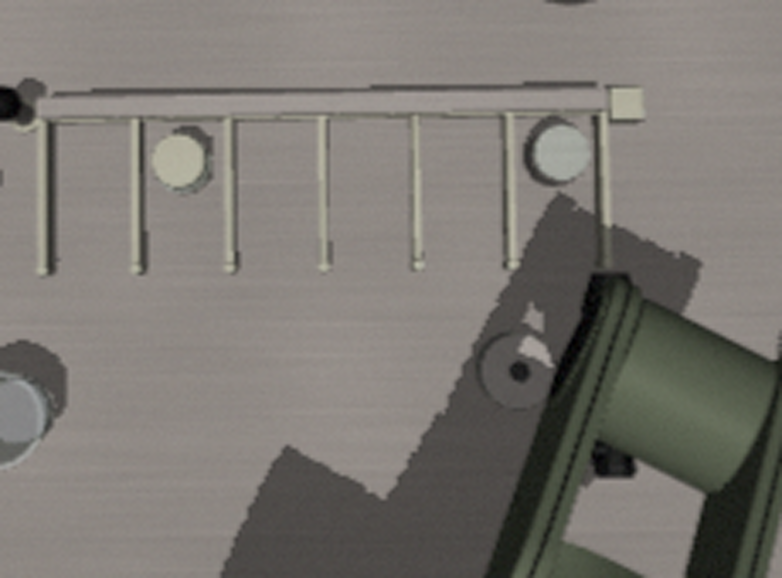

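The tin is undisturbed at crop (516,370), and the fingers are behind it on its right. I'll push it left.

Request:
{"api": "drive_tool", "payload": {
  "plan": [
    [[0, 5, 0], [0, 0, 0]],
    [[0, 5, 0], [0, 0, 0]],
    [[0, 4, 0], [0, 0, 0]],
    [[0, 3, 0], [0, 0, 0]],
    [[0, 3, 0], [0, 0, 0]],
    [[0, 4, 0], [0, 0, 0]],
    [[0, 5, 0], [0, 0, 0]],
    [[0, 6, 0], [0, 0, 0]],
    [[0, 7, 0], [0, 0, 0]],
    [[0, 8, 0], [0, 0, 0]]
  ]
}}

```text
time: 10.23
tcp_pos: [0.4633, -0.0899, 0.0099]
orientation: [3.141, 0.0, 1.571]
wrist_force: [-0.1, -2.2, 1.2]
width: 0.0298
grasp_force: 0.9
```

Request:
{"api": "drive_tool", "payload": {
  "plan": [
    [[0, 8, 0], [0, 0, 0]],
    [[0, 8, 0], [0, 0, 0]],
    [[0, 8, 0], [0, 0, 0]],
    [[0, 8, 0], [0, 0, 0]],
    [[0, 8, 0], [0, 0, 0]],
    [[0, 8, 0], [0, 0, 0]],
    [[0, 6, 0], [0, 0, 0]],
    [[0, 4, 0], [0, 0, 0]],
    [[0, 2, 0], [0, 0, 0]],
    [[0, 0, 0], [0, 0, 0]]
  ]
}}

```text
time: 11.07
tcp_pos: [0.4629, -0.0295, 0.0096]
orientation: [-3.141, -0.001, 1.571]
wrist_force: [1.2, -0.5, 0.5]
width: 0.0298
grasp_force: 0.1
```

```bash
python3 - <<'E'
from h import *
c=snap('top'); cv2.imwrite('pics/t2.png',cv2.resize(c['color'][160:330,200:430,::-1],(782,578),interpolation=cv2.INTER_CUBIC))
E
```

```text
(no output)
```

View pics/t2.png

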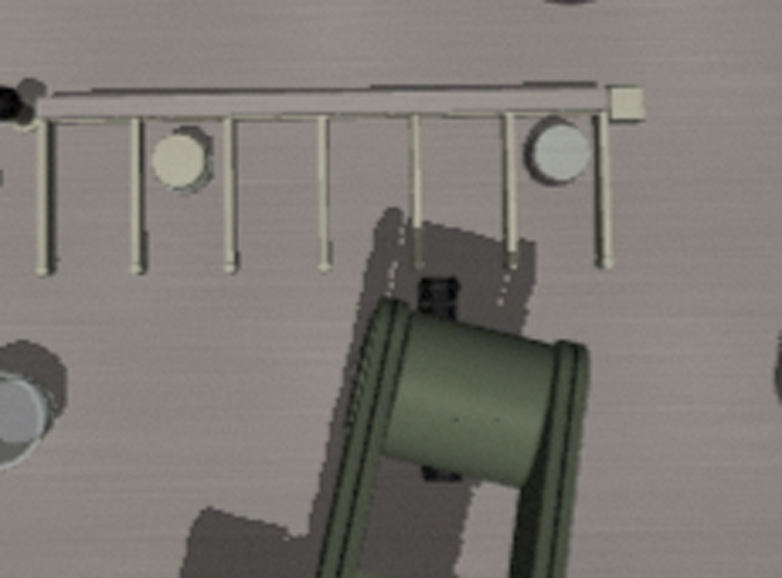

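The arm hides the tin here, but the push force fits the cradle holding it. I'll push the remaining 76 mm.

Request:
{"api": "drive_tool", "payload": {
  "plan": [
    [[0, 3, 0], [0, 0, 0]],
    [[0, 6, 0], [0, 0, 0]],
    [[0, 8, 0], [0, 0, 0]],
    [[0, 8, 0], [0, 0, 0]],
    [[0, 8, 0], [0, 0, 0]],
    [[0, 8, 0], [0, 0, 0]],
    [[0, 8, 0], [0, 0, 0]],
    [[0, 8, 0], [0, 0, 0]],
    [[0, 6, 0], [0, 0, 0]],
    [[0, 5, 0], [0, 0, 0]]
  ]
}}

```text
time: 11.95
tcp_pos: [0.463, 0.0386, 0.0098]
orientation: [-3.142, 0.0, 1.572]
wrist_force: [-0.3, -1.4, -1.1]
width: 0.0298
grasp_force: 0.6
```

Request:
{"api": "drive_tool", "payload": {
  "plan": [
    [[0, 4, 0], [0, 0, 0]],
    [[0, 2, 0], [0, 0, 0]],
    [[0, 2, 0], [0, 0, 0]],
    [[0, 0, 0], [0, 0, 0]],
    [[0, 0, 0], [0, 0, 0]]
  ]
}}

```text
time: 12.37
tcp_pos: [0.4632, 0.0458, 0.0099]
orientation: [3.141, -0.0, 1.571]
wrist_force: [0.8, 0.2, -0.2]
width: 0.0298
grasp_force: 0.0
```

Request:
{"api": "drive_tool", "payload": {
  "plan": [
    [[0, -5, 0], [0, 0, 0]],
    [[0, -15, 0], [0, 0, 0]],
    [[0, -30, 0], [0, 0, 0]],
    [[0, -30, 20], [0, 0, 0]],
    [[0, -20, 30], [0, 0, 0]],
    [[0, 0, 30], [0, 0, 0]],
    [[0, 0, 30], [0, 0, 0]],
    [[0, 0, 0], [0, 0, 0]]
  ],
  "hand": 20
}}

```text
time: 13.03
tcp_pos: [0.4679, -0.0568, 0.1261]
orientation: [3.129, 0.004, 1.569]
wrist_force: [1.3, -1.3, 0.8]
width: 0.0201
grasp_force: 0.0
```

```bash
python3 - <<'E'
from h import *
c=snap('top'); cv2.imwrite('pics/t3.png',cv2.resize(c['color'][160:330,200:430,::-1],(782,578),interpolation=cv2.INTER_CUBIC))
E
```

```text
(no output)
```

View pics/t3.png

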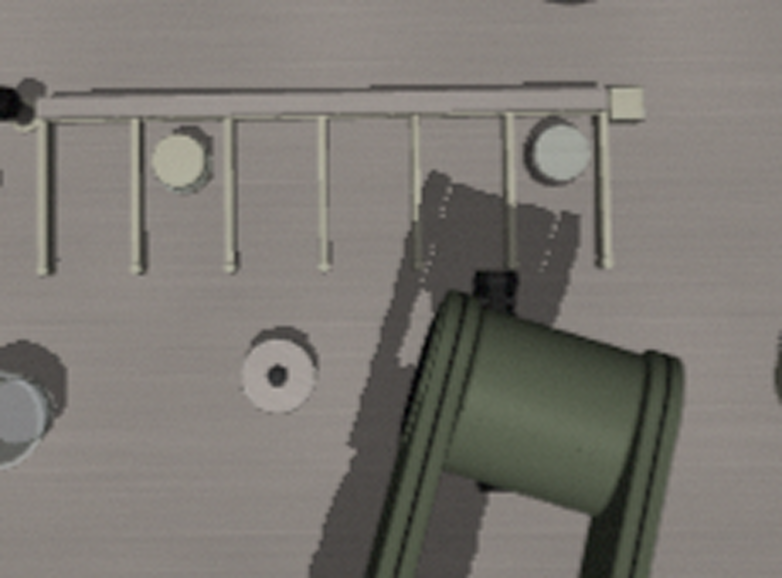

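The tin stands at crop (279,376), while the third gap's middle is at column 277.5, so it lines up within about 1 mm. Next I go round in front of it with the fingers spread along y.

Request:
{"api": "drive_tool", "payload": {
  "plan": [
    [[-8, 0, 0], [0, 0, 0.1122]],
    [[-8, 0, 0], [0, 0, 0.1122]],
    [[-8, 6, 0], [0, 0, 0.1122]],
    [[-8, 12, 0], [0, 0, 0.1122]],
    [[-8, 12, 0], [0, 0, 0.1122]],
    [[-8, 12, 0], [0, 0, 0.1122]],
    [[-8, 12, 0], [0, 0, 0.1122]],
    [[-5, 12, 0], [0, 0, 0.1122]],
    [[0, 12, 0], [0, 0, 0.1122]],
    [[0, 12, 0], [0, 0, 0.1122]]
  ]
}}

```text
time: 13.92
tcp_pos: [0.4003, 0.0363, 0.1182]
orientation: [-3.141, -0.003, 2.698]
wrist_force: [0.7, -0.7, 0.4]
width: 0.0199
grasp_force: 0.0
```

Request:
{"api": "drive_tool", "payload": {
  "plan": [
    [[0, 12, 0], [0, 0, 0.1122]],
    [[0, 12, 0], [0, 0, 0.1122]],
    [[0, 12, 0], [0, 0, 0.1122]],
    [[0, 7, 0], [0, 0, 0.1122]],
    [[0, 0, 0], [0, 0, 0]],
    [[0, 0, 0], [0, 0, 0]],
    [[0, 0, 0], [0, 0, 0]]
  ]
}}

```text
time: 14.5
tcp_pos: [0.4014, 0.0784, 0.119]
orientation: [-3.141, -0.002, 3.139]
wrist_force: [-0.1, -0.2, 0.1]
width: 0.0201
grasp_force: 0.0
```

Request:
{"api": "drive_tool", "payload": {
  "plan": [
    [[0, 0, -30], [0, 0, 0]],
    [[0, 0, -30], [0, 0, 0]],
    [[0, 0, -30], [0, 0, 0]],
    [[0, 0, -11], [0, 0, 0]],
    [[0, 0, -6], [0, 0, 0]],
    [[0, 0, 0], [0, 0, 0]],
    [[0, 0, 0], [0, 0, 0]],
    [[4, 0, 0], [0, 0, 0]],
    [[4, 0, 0], [0, 0, 0]],
    [[4, 0, 0], [0, 0, 0]]
  ],
  "hand": 16
}}

```text
time: 15.33
tcp_pos: [0.4159, 0.0787, 0.014]
orientation: [-3.142, 0.003, -3.142]
wrist_force: [-0.3, -0.4, -0.4]
width: 0.016
grasp_force: 0.0
```

Request:
{"api": "drive_tool", "payload": {
  "plan": [
    [[3, 0, 0], [0, 0, 0]],
    [[3, 0, 0], [0, 0, 0]],
    [[3, 0, 0], [0, 0, 0]],
    [[4, 0, 0], [0, 0, 0]],
    [[5, 0, 0], [0, 0, 0]],
    [[6, 0, 0], [0, 0, 0]],
    [[6, 0, 0], [0, 0, 0]],
    [[4, 0, 0], [0, 0, 0]],
    [[2, 0, 0], [0, 0, 0]],
    [[0, 0, 0], [0, 0, 0]]
  ]
}}

```text
time: 16.17
tcp_pos: [0.451, 0.0787, 0.0129]
orientation: [-3.142, 0.001, -3.141]
wrist_force: [-0.4, -0.4, 0.0]
width: 0.0161
grasp_force: 0.0
```

```bash
python3 - <<'E'
from h import *
c=snap('top'); a=cv2.resize(c['color'][180:300,230:380,::-1],(600,480),interpolation=cv2.INTER_CUBIC)
cv2.imwrite('pics/t4.png',a)
E
```

```text
(no output)
```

View pics/t4.png

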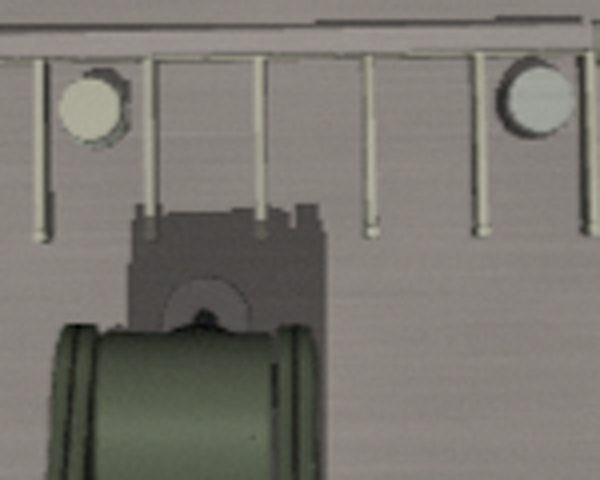

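The tin at column 207 is centred on the gap (151 to 261), so I'll keep pushing.

Request:
{"api": "drive_tool", "payload": {
  "plan": [
    [[3, 0, 0], [0, 0, 0]],
    [[5, 0, 0], [0, 0, 0]],
    [[6, 0, 0], [0, 0, 0]],
    [[6, 0, 0], [0, 0, 0]],
    [[6, 0, 0], [0, 0, 0]],
    [[6, 0, 0], [0, 0, 0]],
    [[6, 0, 0], [0, 0, 0]],
    [[6, 0, 0], [0, 0, 0]],
    [[6, 0, 0], [0, 0, 0]],
    [[6, 0, 0], [0, 0, 0]]
  ]
}}

```text
time: 17.05
tcp_pos: [0.5067, 0.0788, 0.0127]
orientation: [-3.142, -0.0, -3.141]
wrist_force: [-1.2, 0.3, -0.2]
width: 0.0163
grasp_force: 0.6
```

Request:
{"api": "drive_tool", "payload": {
  "plan": [
    [[6, 0, 0], [0, 0, 0]],
    [[6, 0, 0], [0, 0, 0]],
    [[6, 0, 0], [0, 0, 0]],
    [[6, 0, 0], [0, 0, 0]],
    [[5, 0, 0], [0, 0, 0]],
    [[5, 0, 0], [0, 0, 0]],
    [[5, 0, 0], [0, 0, 0]],
    [[4, 0, 0], [0, 0, 0]],
    [[3, 0, 0], [0, 0, 0]],
    [[0, 0, 0], [0, 0, 0]]
  ]
}}

```text
time: 17.88
tcp_pos: [0.5531, 0.0787, 0.013]
orientation: [-3.142, 0.001, -3.141]
wrist_force: [-0.6, -0.4, 0.3]
width: 0.0161
grasp_force: 0.0
```

Request:
{"api": "drive_tool", "payload": {
  "plan": [
    [[3, 0, 0], [0, 0, 0]],
    [[3, 0, 0], [0, 0, 0]],
    [[3, 0, 0], [0, 0, 0]],
    [[3, 0, 0], [0, 0, 0]],
    [[3, 0, 0], [0, 0, 0]],
    [[3, 0, 0], [0, 0, 0]],
    [[2, 0, 0], [0, 0, 0]],
    [[1, 0, 0], [0, 0, 0]],
    [[0, 0, 0], [0, 0, 0]]
  ]
}}

```text
time: 18.63
tcp_pos: [0.5735, 0.0787, 0.0128]
orientation: [-3.142, 0.001, -3.141]
wrist_force: [-1.4, -1.1, 0.1]
width: 0.016
grasp_force: 0.3
```

Request:
{"api": "drive_tool", "payload": {
  "plan": [
    [[1, 0, 0], [0, 0, 0]],
    [[1, 0, 0], [0, 0, 0]],
    [[1, 0, 0], [0, 0, 0]]
  ]
}}

```text
time: 18.88
tcp_pos: [0.5759, 0.0788, 0.0128]
orientation: [3.142, -0.0, -3.141]
wrist_force: [-2.2, -1.1, 1.2]
width: 0.016
grasp_force: 1.0
```

Request:
{"api": "drive_tool", "payload": {
  "plan": [
    [[1, 0, 0], [0, 0, 0]],
    [[1, 0, 0], [0, 0, 0]],
    [[1, 0, 0], [0, 0, 0]],
    [[0, 0, 0], [0, 0, 0]]
  ]
}}

```text
time: 19.22
tcp_pos: [0.5794, 0.0787, 0.0128]
orientation: [-3.142, 0.001, -3.141]
wrist_force: [-1.1, 0.0, 0.7]
width: 0.0161
grasp_force: 0.5
```

Request:
{"api": "drive_tool", "payload": {
  "plan": [
    [[1, 0, 0], [0, 0, 0]],
    [[1, 0, 0], [0, 0, 0]],
    [[0, 0, 0], [0, 0, 0]]
  ]
}}

```text
time: 19.47
tcp_pos: [0.58, 0.0788, 0.0126]
orientation: [-3.142, -0.003, -3.141]
wrist_force: [-5.3, -0.1, 3.5]
width: 0.0161
grasp_force: 2.6
```

The force rises at x = 580, which is where I expected the stop. I'll give it one more small push, back off and look.

Request:
{"api": "drive_tool", "payload": {
  "plan": [
    [[0.5, 0, 0], [0, 0, 0]],
    [[0, 0, 0], [0, 0, 0]]
  ]
}}

```text
time: 19.63
tcp_pos: [0.5801, 0.0788, 0.0126]
orientation: [-3.142, -0.003, -3.141]
wrist_force: [-5.8, -0.5, 4.8]
width: 0.016
grasp_force: 3.3
```

Request:
{"api": "drive_tool", "payload": {
  "plan": [
    [[-3, 0, 0], [0, 0, 0]],
    [[-8, 0, 0], [0, 0, 0]],
    [[-20, 0, 0], [0, 0, 0]],
    [[-30, 0, 0], [0, 0, 0]],
    [[-30, 0, 0], [0, 0, 0]],
    [[-30, 0, 10], [0, 0, 0]],
    [[-20, 0, 30], [0, 0, 0]],
    [[0, 0, 35], [0, 0, 0]],
    [[0, 0, 35], [0, 0, 0]],
    [[0, 0, 0], [0, 0, 0]]
  ]
}}

```text
time: 20.47
tcp_pos: [0.4463, 0.0788, 0.13]
orientation: [-3.141, 0.017, -3.141]
wrist_force: [1.5, -0.7, 0.3]
width: 0.0159
grasp_force: 0.0
```

```bash
python3 - <<'E'
from h import *
c=snap('top'); cv2.imwrite('pics/t5.png',cv2.resize(c['color'][175:305,180:400,::-1],(792,468),interpolation=cv2.INTER_CUBIC))
s=snap('side'); cv2.imwrite('pics/s5.png',cv2.resize(s['color'][140:320,200:360,::-1],(533,600),interpolation=cv2.INTER_CUBIC))
E
```

```text
(no output)
```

View pics/t5.png

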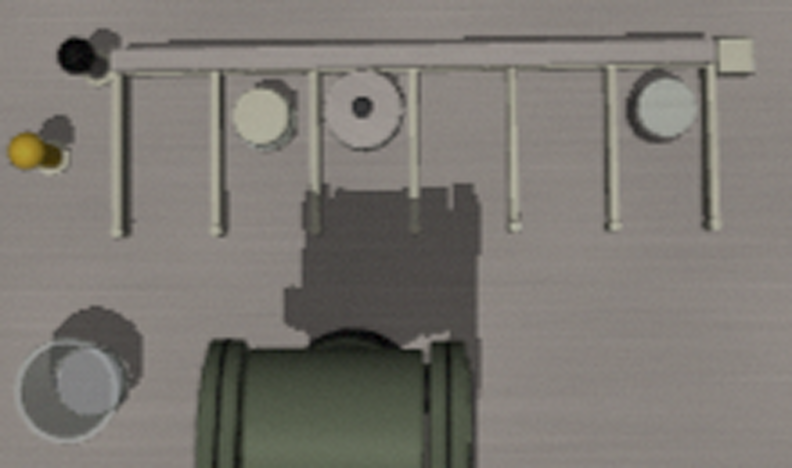

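View pics/s5.png

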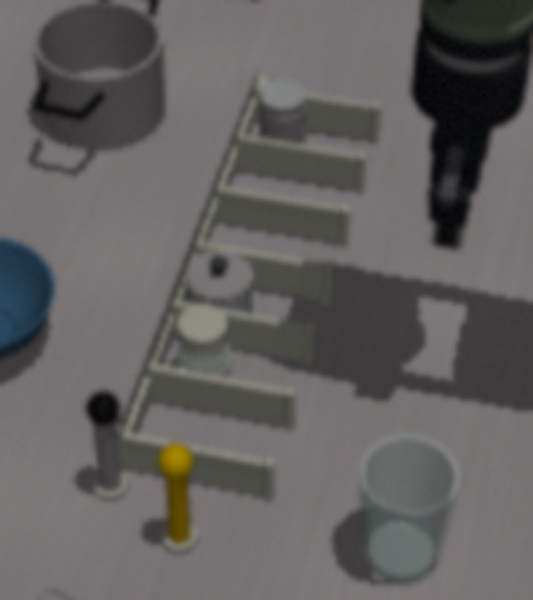

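The top crop has the tin at (364,108), centred in the third gap with its rim at the rail's edge, and the side view shows it upright. The other things haven't moved.

```bash
python3 -c "
from station import hand_in
print(hand_in())"
```

```text
the job is handed in; nothing more can be done
None
```

The job is handed in: I touched the rail over gaps one, two and three from the post end in order, then pushed the tin upright into the third gap until it met the back stop, and nothing else in view had moved.

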